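Clear the flask and put the slide box in the drawer

TASK

Put the white slide box away in the drawer of the low grey bench cabinet. A thin glass conical flask stands in the drawer's way: first grip it gently, without squeezing hard or tipping it, and set it down upright in the middle of the round cork mat. Then pull the drawer fully open, lay the slide box flat inside and leave the drawer open; do not disturb the other things on the bench.

Things in the scene. Friction and masses are not known exactly. Their poses are not given: they have to be found in the camera images.
- cabinet: fixed low grey bench cabinet with one white-fronted drawer; 200 deep (x) by 180 wide (y) by 70 tall; origin at the centre of its underside; the drawer front faces its -x side (towards the robot) and its handle is a bar 35 off that front
- cabinet_drawer0 (a joint): the drawer's pull-out in m: 0 shut, 0.134 fully open; it slides along the cabinet's -x axis, needs about 2 N to 4 N
- cabinet_drawer0_handle (a point): middle of the drawer's handle, a level round steel bar 11 thick and 100 long along the cabinet's y axis, 39 above the bench and 35 in front of the drawer front; it moves with the drawer. Bar ends turn back to the front 38 either side of the middle
- drawer_floor (a point): centre of the drawer's inner floor, 22 above the bench, axes along the cabinet's, moves with the drawer. Inside the drawer is 155 long (x) by 138 wide (y) with walls 26 high, the front rim 36 above this floor; when fully open only the front 127 (from -0.077 to about +0.050 in x from this point) lies clear of the cabinet's top
- flask: thin glass 100 ml conical flask that stands before the drawer: 61 wide at its base, 104 tall; neck 24 wide from 72 to 94 above its base with a lip 28 wide above; 0.07 kg; origin at the centre of its underside, z up its axis. Fragile: hold it with about 20 to 30 N, over 50 N on either side is too much
- cork_mat: round cork mat fixed to the bench, 110 wide, 5 thick; origin at the centre of its underside
- slide_box: closed white cardboard slide box, 53 (x) by 77 (y) by 22 tall, 0.14 kg; origin at the centre of its underside
- second_flask: bystander, to be left alone: second, slightly smaller glass conical flask, 57 mm wide and 97 mm tall, standing behind on the left; origin at the centre of its underside
- petri_dish: bystander, to be left alone: covered petri dish, 93 mm wide, 16 mm high, at the left; origin at the centre of its underside
- small_beaker: bystander, to be left alone: small glass beaker, 46 mm wide, 56 mm tall, behind on the right; origin at the centre of its underside
- crucible: bystander, to be left alone: white porcelain crucible, 41 mm wide, 34 mm tall, at the right; origin at the centre of its underside
Not all that is in view belongs to the job. What is meant by the slide_box is not turquoise or yellow, and is the larger of those in its own colour.

How it is judged (in metres and radians):
On the way, in this order (a step that is already met when the one before it is completed fails the run):
1. the flask stands upright and released on the cork mat while the drawer is still shut (horizontal distance between flask and cork_mat below 0.03 m and height (world z) of flask below 0.012 m and angle between flask's own z axis and vertical below 0.1 rad and contact force between flask and the fingers below 0.1 N and linear speed of flask below 0.02 m/s and value of joint cabinet_drawer0 below 0.02 m), for 0.2 s.
2. the drawer is pulled fully open (at least 115 mm) (value of joint cabinet_drawer0 above 0.115 m), for 0.2 s.
At the end, for the whole second after the job is handed in: the flask stands upright (within 6 degrees), released, on the cork mat with its centre within 30 mm of the mat's; the drawer is at least 115 mm open; the slide box lies flat (within 9 degrees) on the drawer's floor, inside its walls, at rest (horizontal distance between flask and cork_mat below 0.03 m and height (world z) of flask below 0.012 m and angle between flask's own z axis and vertical below 0.1 rad and contact force between flask and the fingers below 0.1 N and value of joint cabinet_drawer0 above 0.115 m and x of slide_box in the frame of drawer_floor between -0.075 and 0.075 m and y of slide_box in the frame of drawer_floor between -0.06 and 0.06 m and z of slide_box in the frame of drawer_floor between -0.006 and 0.008 m and angle between slide_box's own z axis and vertical below 0.15 rad and linear speed of each of slide_box, flask below 0.02 m/s); the robot touches nothing.
It fails at once if the flask is squeezed with more than 100 N in all between the fingers (contact force between flask and the fingers above 100 N).
It fails at once if the flask is tipped by more than 20 degrees (angle between flask's own z axis and vertical above 0.35 rad).
It fails at once if the flask is let go more than 25 mm above the bench (height (world z) of flask above 0.025 m and contact force between flask and the fingers below 0.05 N).
It fails at once if the cabinet or its drawer is pushed against the flask (over 2 N) (contact force between flask and cabinet above 2 N).
It fails at once if one of the bystanders is moved by more than 30 mm (distance of any of second_flask, petri_dish, small_beaker, crucible from where it was at the start of the episode above 0.03 m).
It also fails if it takes over 66 s, if anything falls off the work surface, if the arm or the gripper's body presses on something with over 40 N, if the wrist force passes 120 N, or if a joint passes its speed limit or range.

ROBOT

A 6-joint arm with a two-finger parallel gripper is mounted at the origin on a cart in front of the work surface, level with it; the furniture and walls round the work are solid. World frame = base frame: x ahead of the robot, y to its left, z up, the work surface at z = 0. Lengths are in mm, angles in rad, forces in N, time in s.
With the tool pointing down it reaches from about 350 to 775 mm from the base axis. Payload 7.3 kg.
Tool frame: the origin (TCP) lies between the finger pads; the fingertips stand 8 mm ahead of it and the grasp point (between the pads) lies 11 mm behind it; y points along the fingers, z is the direction in which the jaws open and shut, and the axes are right-handed (so a half turn about y gives the same grasp; the last joint's range is limited). The gripper opens to 92 mm and grips with 3 to 60 N. Pads are 19 mm wide; open, the fingers measure 130 mm over their backs; the gripper's body (75 mm by 190 mm) begins 47 mm behind the grasp point.
Start: joints at [1.075, 0.342, 1.524, -0, 1.275, -0.146], TCP at [179.909, 493.231, 234.741] pointing down, gripper open.
Joint ranges: [-2.53, 2.53], [-0.77, 2.02], [0.04, 2.7], [-1, 4.14], [0.28, 2.66], [-3.11, 3.11]. Speed limits (rad/s): [2.57, 2.57, 3.14, 3.14, 3.14, 3.14].

INTERFACE

Orientations are given as [roll, pitch, yaw] about the fixed x, y, z axes, in that order (R = Rz(yaw) Ry(pitch) Rx(roll)).
In Python, from plant import bot, vision, job gives the robot as it stands. The module is installed in compiled form; this text tells all that it offers.
- The arm moves only by the tool arm_command, never from a script. Its argument "deltas" is a list of rows, each a list of 4 numbers: the shift along the tool's x, y, z in m, then the turn about the tool's y in degrees. In form: [[x, y, z, twist], ...]. A call has 1 to 5 rows; each row shifts and turns the commanded pose from where the row before left it, along the tool's axes as they then stand; what a row does not reach is not made up. A row lasts 1/10 s, in which the tool goes at most 50 mm and 8.59 degrees, less where a joint would pass 70% of its speed; a pose out of reach is approached as far as the arm can. A call is refused whole if a number of a shift passes 0.05 or a number of a turn 8.59, either way. A call with a gripper value outside its range is refused whole. "claw" is the closure in counts, from 0 (fully open) to 255 (shut), set as the call begins (left out, the last holds). The fingers move at their own pace and stop on an object; the grip force is fixed at half the most. Time passes only in rows, so rows that do not move let the fingers close. It gives the time, the measured TCP pose, the force and the opening at its end, in the units of the state.
- bot.get_obs(): the state, without advancing time (a new reading comes with each control period).
- vision.capture(name): name is "scene" or "side" or "wrist"; returns a dict with "img" (420x560x3 uint8, red, green, blue), "camera_matrix" (3x3 intrinsics, pixels), "dist_coeffs" ([k1, k2, p1, p2, k3] as OpenCV has them; the pictures are not rectified), "world_to_cam" (4x4, takes a point from world to camera coordinates); the wrist camera has in their place "mount" (4x4, takes a point from camera to tool coordinates, whose origin is the TCP and whose axes are the tool frame's). Camera axes: x right, y down, z forward; pixel columns grow to the right and rows downward; lengths in mm; the calibration is good to about 2 mm. A picture is of the moment at which its call begins: read the wrist's pose just before it. There is no depth.
- job.close_job(): hands the job in, once; it reports no verdict.
Trained networks look in a picture, given as the dict that the camera call returned (one of the last four; its "shot" number tells which), for a name from the list of things; names that differ only in an ending like _2 or _b are one class to them, and where a whole thing is asked for, a point or a joint stands for the part that bears it (a point fixed in the world has none). Each returns a list of dicts, best first, with "confidence" (0 to 1); they miss things now and then, are a little off and sometimes report something else, mostly with a low value. They report only what shows in the picture. A call takes as long as a camera call. They do not tell look-alikes from the thing itself.
- vision.find_in(picture, name): "xyz" ([x, y, z] in mm, in the coordinates of the camera as it stood for that picture, good to about 4 mm: the middle of the surface that is visible of it).
- vision.regions_of(picture, name): "mask" (420x560 bool, what is visible of it).
The state is a dict: "time": time; "joint_positions": joint angles; "dq": joint speeds; "tau": joint torques, N m; "tool_pos": TCP position; "tcp_rot": TCP orientation; "contact_force": force on the tool from outside, world axes, zero at the start; "moment": the same for the moment, N m; "grip_width": finger opening in mm.
Only numpy, scipy, OpenCV 4.12 (cv2) and the standard library are available. Lean on these libraries where they do the work, as an engineer would, in place of code of your own. Each camera call takes 0.05 s, during which the arm holds its last target. There are 200 camera calls.

## Working session

There is one attempt and no reset: what is moved stays moved. The work goes in short steps, Python scripts to look and compute and a tool call to move; the robot and the scene stay as the last step left them, time stands still between calls to the robot, and variables do not carry over. Pictures are saved under pics/ and viewed, about 8 in all and at most 12, crops included, and the job is handed in when it is done.

Besides the shell and the picture viewer there is one more tool, called after "Request:" as name(argument=value, ...), one argument or row to a line, values as JSON. arm_command: Moves the arm, as the interface text tells. Its arguments: {"type":"object","properties":{"deltas":{"type":"array","items":{"type":"array","items":{"type":"number"}}},"claw":{"type":"number"}},"required":["deltas"]}

```bash
mkdir -p pics; cat > h.py <<'E'
import numpy as np, cv2
from plant import bot, vision, job
from scipy.spatial.transform import Rotation as R
def T_tool():
    o=bot.get_obs(); T=np.eye(4); T[:3,:3]=R.from_euler('xyz',o['tcp_rot']).as_matrix(); T[:3,3]=o['tool_pos']; return T
def shot(n):
    T=T_tool(); p=vision.capture(n)
    p['c2w']=T@np.array(p['mount']) if n=='wrist' else np.linalg.inv(np.array(p['world_to_cam']))
    return p
def save(p,f): cv2.imwrite('pics/'+f,p['img'][:,:,::-1])
def w(p,xyz): return (p['c2w']@np.r_[xyz,1])[:3]
def find(p,n,k=4):
    out=[]
    for d in vision.find_in(p,n)[:k]:
        c=np.array(d['xyz'],float); px=cv2.projectPoints(c[None],np.zeros(3),np.zeros(3),np.array(p['camera_matrix']),np.array(p['dist_coeffs'],float))[0].ravel()
        out.append((round(d['confidence'],2),w(p,c).round(0).tolist(),px.round(0).tolist()))
    return out
def plane(p,uv,z):
    "pixel -> world point on height z"
    q=cv2.undistortPoints(np.array(uv,float).reshape(-1,1,2),np.array(p['camera_matrix']),np.array(p['dist_coeffs'],float)).reshape(-1,2)
    d=np.c_[q,np.ones(len(q))]@p['c2w'][:3,:3].T; o=p['c2w'][:3,3]
    return o+d*((z-o[2])/d[:,2])[:,None]
E
python3 - <<'E'
from h import *
ps={n:shot(n) for n in('scene','side')}
print(bot.get_obs()); print(T_tool().round(2))
for n,p in ps.items():
    save(p,n+'0.png'); print(n,p['c2w'][:3,3].round())
    for t in ['cabinet','cabinet_drawer0_handle','flask','cork_mat','slide_box','petri_dish','small_beaker','crucible']: print(t,find(p,t))
E
```

```text
{'time': 0.1, 'joint_positions': array([ 1.07502075e+00,  3.42656487e-01,  1.52488118e+00, -5.07197630e-06,
        1.27540000e+00, -1.46027540e-01]), 'dq': array([ 0.00059066, -0.00257743, -0.00425981, -0.00017633, -0.00096723,
       -0.00055033]), 'tau': array([ 2.30447484e-03, -4.32007349e+01, -2.44695032e+01,  7.20083364e-02,
        5.24999527e-02, -7.93787103e-05]), 'tool_pos': array([179.73052226, 492.9211099 , 234.12673628]), 'tcp_rot': array([-1.57212773e+00,  1.90913231e-04, -3.49746680e-01]), 'contact_force': array([-0.32763954, -0.30996327,  0.3817836 ]), 'moment': array([-0.02211313, -0.01969355, -0.02347919]), 'grip_width': 91.79427250657591}
[[ 9.4000e-01 -0.0000e+00  3.4000e-01  1.7973e+02]
 [-3.4000e-01 -0.0000e+00  9.4000e-01  4.9292e+02]
 [-0.0000e+00 -1.0000e+00 -0.0000e+00  2.3413e+02]
 [ 0.0000e+00  0.0000e+00  0.0000e+00  1.0000e+00]]
scene [-278. -752.  662.]
cabinet [(0.78, [695.0, 9.0, 68.0], [299.0, 193.0])]
cabinet_drawer0_handle [(0.71, [628.0, 43.0, 47.0], [279.0, 201.0]), (0.18, [617.0, -423.0, 27.0], [402.0, 263.0])]
flask [(0.85, [516.0, 82.0, 39.0],
[... 504 characters left out ...]
, [370.0, 223.0])]
crucible [(0.57, [621.0, -426.0, 26.0], [404.0, 263.0])]
side [606. 882. 814.]
cabinet [(0.75, [724.0, 81.0, 72.0], [232.0, 217.0])]
cabinet_drawer0_handle [(0.92, [637.0, 73.0, 48.0], [266.0, 221.0])]
flask []
cork_mat [(0.57, [477.0, -271.0, 4.0], [315.0, 158.0])]
slide_box [(0.89, [453.0, 315.0, 16.0], [347.0, 302.0]), (0.73, [562.0, 277.0, 21.0], [298.0, 288.0]), (0.62, [445.0, 200.0, 19.0], [344.0, 263.0]), (0.58, [490.0, 432.0, 22.0], [337.0, 347.0])]
petri_dish [(0.77, [644.0, 437.0, 19.0], [262.0, 352.0])]
small_beaker [(0.6, [745.0, -236.0, 35.0], [232.0, 158.0])]
crucible [(0.59, [635.0, 74.0, 51.0], [266.0, 220.0]), (0.53, [624.0, -412.0, 25.0], [270.0, 131.0])]
```

```bash
python3 - <<'E'
import cv2,numpy as np
a=cv2.imread('pics/scene0.png')[150:300,150:430]; b=cv2.imread('pics/side0.png')[120:370,190:390]
cv2.imwrite('pics/c1.png',cv2.resize(a,(784,420),interpolation=cv2.INTER_CUBIC)); cv2.imwrite('pics/c2.png',cv2.resize(b,(480,600),interpolation=cv2.INTER_CUBIC))
E
```

```text
(no output)
```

View pics/c1.png

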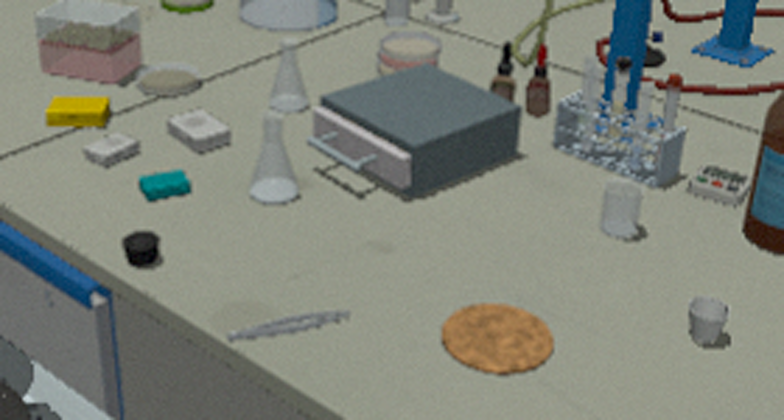

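View pics/c2.png

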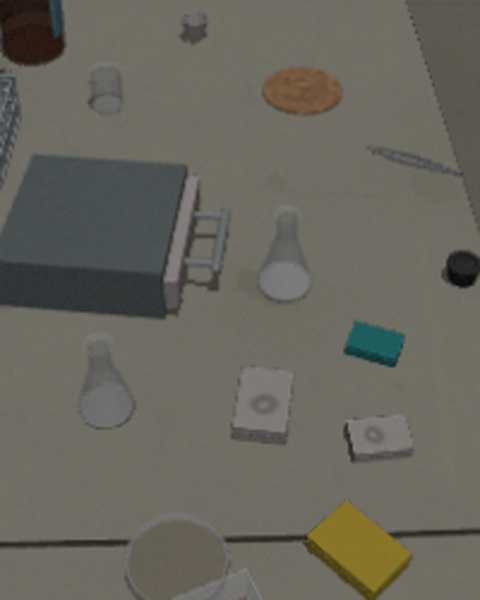

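Candidates for the slide box: white box side px (298,288), the smaller white one at (347,302), turquoise at (344,263) and yellow at (337,347). The enlarged side crop shows the (298,288) one is white and clearly the larger, at about (555,265). I'm moving in for a wrist look.

Request:
arm_command(
  deltas=[
    [0.04, -0.01, -0.027, 0],
    [0.04, -0.01, -0.027, 0],
    [0.04, -0.01, -0.027, 0],
    [0.04, -0.01, -0.027, 0],
    [0.04, -0.01, -0.027, 0],
  ],
)

```text
time: 1.4
tool_pos: [322.2, 296.3, 285.3]
tcp_rot: [-1.57, -0.0, -0.349]
contact_force: [0.9, 0.7, -0.1]
grip_width: 92.0
```

Request:
arm_command(
  deltas=[
    [0.04, -0.01, -0.027, 0],
    [0.04, -0.01, -0.027, 0],
    [0.03, -0.01, -0.027, 0],
    [0.0, 0, 0, 0],
    [0.0, 0, 0, 0],
  ],
)

```text
time: 1.9
tool_pos: [397.3, 183.6, 314.7]
tcp_rot: [-1.57, 0.0, -0.352]
contact_force: [-0.6, 0.3, 0.0]
grip_width: 91.8
```

```bash
python3 - <<'E'
from h import *
p=shot('wrist'); s=shot('side')
print(T_tool().round(2)); print(p['c2w'].round(2)); save(p,'w1.png')
for t in ['cabinet','cabinet_drawer0_handle','flask','slide_box','second_flask']: print(t,find(p,t)); print('  side',find(s,t))
E
```

```text
[[ 9.4000e-01 -0.0000e+00  3.4000e-01  3.9644e+02]
 [-3.4000e-01  0.0000e+00  9.4000e-01  1.8477e+02]
 [-0.0000e+00 -1.0000e+00  0.0000e+00  3.1442e+02]
 [ 0.0000e+00  0.0000e+00  0.0000e+00  1.0000e+00]]
[[ 3.4000e-01  9.1000e-01  2.5000e-01  3.2949e+02]
 [ 9.4000e-01 -3.3000e-01 -9.0000e-02  2.0781e+02]
 [-0.0000e+00  2.7000e-01 -9.6000e-01  4.6369e+02]
 [ 0.0000e+00  0.0000e+00  0.0000e+00  1.0000e+00]]
cabinet [(0.8, [623.0, 74.0, 36.0], [262.0, 338.0])]
  side [(0.92, [724.0, 82.0, 73.0], [232.0, 217.0]), (0.43, [525.0, 107.0, 43.0], [309.0, 230.0])]
cabinet_drawer0_handle [(0.77, [624.0, 76.0, 42.0], [263.0, 340.0])]
  side [(0.86, [636.0, 74.0, 48.0], [266.0, 221.0]), (0.34, [744.0, -236.0, 34.0], [233.0, 158.0])]
flask [(0.82, [510.0, 98.0, 29.0], [249.0, 264.0]), (0.2, [625.0, 74.0, 44.0], [262.0, 342.0])]
  side [(0.74, [528.0, 108.0, 44.0], [308.0, 230.0])]
slide_box [(0.85, [545.0, 255.0, 21.0], [363.0, 247.0]), (0.82, [443.0, 311.0, 18.0], [382.0, 165.0]), (0.82, [436.0, 191.0, 14.0], [294.0, 190.0]), (0.61, [479.0, 430.0, 21.0], [478.0, 160.0])]
  side [(0.88, [488.0, 435.0, 24.0], [338.0, 348.0]), (0.83, [443.0, 200.0, 19.0], [345.0, 263.0]), (0.81, [560.0, 282.0, 18.0], [299.0, 291.0]), (0.64, [454.0, 313.0, 16.0], [346.0, 301.0])]
second_flask [(0.68, [694.0, 250.0, 15.0], [387.0, 332.0])]
  side [(0.8, [713.0, 273.0, 43.0], [233.0, 283.0])]
```

View pics/w1.png

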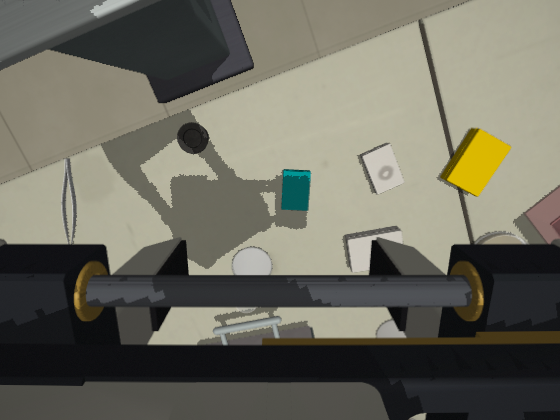

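The wrist view shows the flask base at (251,264), the handle bar from about (216,330) to (281,321), and the large white box at (375,250), partly hidden behind a finger. Next I'll refine the flask position and cabinet yaw.

```bash
python3 - <<'E'
from h import *
p=shot('wrist')
for n in ('scene','side'):
    s=shot(n); r=vision.regions_of(s,'flask')
    for d in r[:2]:
        v,u=np.nonzero(d['mask']); a=v.min();b=v.max(); 
        top=v<=a+4; bot_=v>=b-6
        print(n,round(d['confidence'],2),len(u),a,b,'neck',plane(s,[u[top].mean(),v[top].mean()],96).round(),'lowpix mean@',u[bot_].mean().round(1), plane(s,[[u[bot_].mean(),b]],0).round())
    m=vision.regions_of(s,'cabinet')[0]['mask']; v,u=np.nonzero(m)
    h=cv2.convexHull(np.c_[u,v].astype(np.int32)); ap=cv2.approxPolyDP(h,3,True).reshape(-1,2)
    print(n,'cab hull',ap.tolist(),plane(s,ap,70).round().tolist())
    m=vision.regions_of(s,'cork_mat')[0]['mask']; v,u=np.nonzero(m); print('mat',plane(s,[u.mean(),v.mean()],5).round())
print('handle',plane(p,[[216,330],[281,321]],43).round())
for d in vision.regions_of(p,'cabinet_drawer0_handle')[:1]:
    v,u=np.nonzero(d['mask']); print(len(u),u.min(),u.max(),v.min(),v.max())
E
```

```text
scene 0.61 366 189 222 neck [[537. 104.  96.]] lowpix mean@ 247.7 [[511.  76.   0.]]Traceback (most recent call last):
  File "<stdin>", line 9, in <module>
IndexError: list index out of range
```

```bash
python3 - <<'E'
from h import *
for n in ('side','scene'):
    s=shot(n); r=vision.regions_of(s,'flask')
    for d in r[:1]:
        v,u=np.nonzero(d['mask']); a=v.min();b=v.max(); 
        top=v<=a+4; bot_=v>=b-6
        print(n,round(d['confidence'],2),len(u),a,b,'neck',plane(s,[u[top].mean(),v[top].mean()],96).round(),'low', plane(s,[[u[bot_].mean(),b]],0).round())
    for nm in ('cabinet','cork_mat'):
      for d in vision.regions_of(s,nm)[:1]:
        v,u=np.nonzero(d['mask']); ap=cv2.approxPolyDP(cv2.convexHull(np.c_[u,v].astype(np.int32)),3,True).reshape(-1,2)
        print(n,nm,d['confidence'],ap.tolist(),plane(s,ap,70 if nm=='cabinet' else 5).round().tolist(),plane(s,[u.mean(),v.mean()],5).round())
p=shot('wrist')
print('handle',plane(p,[[216,330],[281,321]],43).round())
for d in vision.regions_of(p,'cabinet_drawer0_handle')[:1]:
    v,u=np.nonzero(d['mask']); print(len(u),u.min(),u.max(),v.min(),v.max())
for d in vision.regions_of(p,'flask')[:1]:
    v,u=np.nonzero(d['mask']); print(len(u),u.min(),u.max(),v.min(),v.max(),plane(p,[[(u.min()+u.max())/2,v.min()]],0))
E
```

```text
side 0.59 563 205 245 neck [[525.  79.  96.]] low [[528. 120.   0.]]
side cabinet 0.79 [[284, 208], [280, 231], [256, 251], [197, 246], [189, 241], [187, 226], [206, 185], [265, 188]] [[588.0, 50.0, 70.0], [600.0, 135.0, 70.0], [659.0, 201.0, 70.0], [802.0, 180.0, 70.0], [824.0, 162.0, 70.0], [837.0, 109.0, 70.0], [806.0, -57.0, 70.0], [639.0, -36.0, 70.0]] [[734.  13.   5.]]
side cork_mat 0.64 [[331, 161], [323, 167], [308, 166], [299, 160], [299, 155], [319, 148], [329, 152]] [[426.0, -248.0, 5.0], [455.0, -216.0, 5.0], [503.0, -224.0, 5.0], [530.0, -258.0, 5.0], [529.0, -287.0, 5.0], [458.0, -326.0, 5.0], [427.0, -301.0, 5.0]] [[ 475. -270.    5.]]
scene 0.91 391 189 223 neck [[537. 103.  96.]] low [[508.  70.   0.]]
scene cabinet 0.69 [[250, 222], [239, 219], [246, 189], [250, 190], [255, 219]] [[433.0, -17.0, 70.0], [422.0, 20.0, 70.0], [584.0, 158.0, 70.0], [588.0, 142.0, 70.0], [456.0, -15.0, 70.0]] [[570. 139.   5.]]
scene cork_mat 0.82 [[347, 276], [340, 283], [326, 284], [313, 278], [308, 266], [318, 258], [335, 259], [345, 265]] [[488.0, -331.0, 5.0], [450.0, -334.0, 5.0], [422.0, -309.0, 5.0], [418.0, -269.0, 5.0], [451.0, -227.0, 5.0], [501.0, -224.0, 5.0], [531.0, -262.0, 5.0], [526.0, -299.0, 5.0]] [[ 471. -280.    5.]]
handle [[584.  20.  43.]
 [602. 113.  43.]]
1324 212 310 316 344
1075 231 271 247 312 [[498.01065229 103.75412053   0.        ]]
```

Estimates: flask (526,93), mat (473,-275), handle about (593,67), cabinet yaw about -10°. I'm moving above the flask.

Request:
arm_command(
  deltas=[
    [0.031, 0.03, -0.008, 0],
    [0.031, 0.03, -0.008, 0],
    [0.031, 0.03, -0.008, 0],
    [0.031, 0.03, -0.008, 0],
    [0.03, 0.03, -0.009, 0],
  ],
)

```text
time: 3.75
tool_pos: [528.8, 92.0, 163.5]
tcp_rot: [-1.571, -0.0, -0.35]
contact_force: [0.7, -0.1, 0.3]
grip_width: 92.0
```

Request:
arm_command(
  deltas=[
    [0, 0.015, 0, 0],
    [0, 0, 0, 0],
  ],
)

```text
time: 3.95
tool_pos: [526.6, 92.1, 147.0]
tcp_rot: [-1.573, 0.005, -0.351]
contact_force: [-0.5, 0.8, 0.3]
grip_width: 91.8
```

```bash
python3 - <<'E'
from h import *
p=shot('wrist'); T=T_tool(); print(T[:3,3].round(1)); save(p,'w2.png')
print(find(p,'flask'))
K=np.array(p['camera_matrix']);D=np.array(p['dist_coeffs'],float)
def proj(P): 
    c=np.linalg.inv(p['c2w'])@np.r_[P,1]; return cv2.projectPoints(c[None,:3],np.zeros(3),np.zeros(3),K,D)[0].ravel().round()
for P in ([526,93,104],[526,93,0],T[:3,3]): print(proj(np.array(P,float)))
for d in vision.regions_of(p,'flask')[:1]:
    v,u=np.nonzero(d['mask']); print(d['confidence'],len(u),u.min(),u.max(),v.min(),v.max())
E
```

```text
[527.1  92.6 148.8]
[(0.8, [518.0, 92.0, 52.0], [276.0, 199.0])]
[281. 233.]
[280. 193.]
[281. 268.]
0.6 4722 247 315 158 251
```

View pics/w2.png

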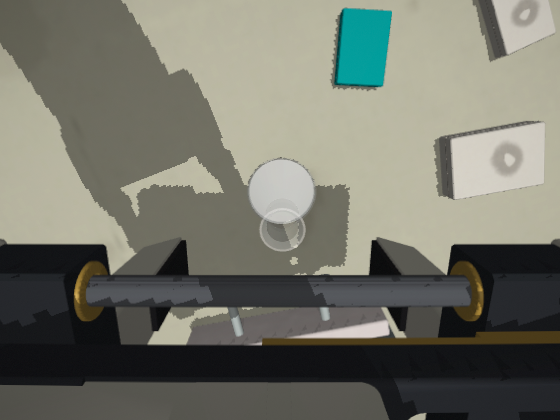

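The flask lip is at (283,231) and its base at (281,191), both within about 1 mm of prediction. The slide box's top face is in full view, with corners near (452,138), (544,122), (546,184) and (460,197). I'm descending and closing.

Request:
arm_command(
  deltas=[
    [-0.001, 0.02, 0.001, 0],
    [0, 0.02, 0, 0],
    [0, 0.02, 0, 0],
    [0, 0.015, 0, 0],
    [0, 0, 0, 0],
  ],
)

```text
time: 4.6
tool_pos: [526.4, 94.6, 74.5]
tcp_rot: [-1.571, 0.001, -0.349]
contact_force: [0.6, -1.0, 0.0]
grip_width: 91.4
```

Request:
arm_command(
  deltas=[
    [0, 0, 0, 0],
    [0, 0, 0, 0],
    [0, 0, 0, 0],
    [0, 0, 0, 0],
    [0, 0, 0, 0],
  ],
  claw=165,
)

```text
time: 5.1
tool_pos: [527.3, 94.1, 75.1]
tcp_rot: [-1.57, -0.001, -0.35]
contact_force: [0.5, 0.4, 0.6]
grip_width: 56.2
```

```bash
python3 - <<'E'
from h import *
import os
p=shot('wrist'); print(T_tool()[:3,3].round(1),bot.get_obs()['grip_width']); save(p,'w3.png')
print(find(p,'flask'))
q=shot
import cv2
im=cv2.imread('pics/w2.png')
E
python3 - <<'E'
import sys; sys.path.insert(0,'.')
E
python3 -c "
import cv2;a=cv2.imread('pics/w3.png')[130:350,140:420];cv2.imwrite('pics/w3c.png',a)"
```

```text
[527.3  94.   75. ] 52.685486661476375
[(0.97, [516.0, 95.0, 50.0], [274.0, 226.0])]
```

View pics/w3c.png

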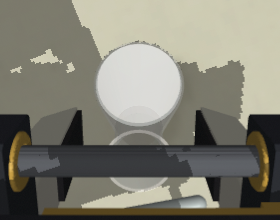

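The crop shows the flask centred between the fingers (base column 139, finger faces at 80 and 196). Closing on it.

Request:
arm_command(
  deltas=[
    [0, 0.004, 0, 0],
    [0, 0, 0, 0],
    [0, 0, 0, 0],
    [0, 0, 0, 0],
    [0, 0, 0, 0],
  ],
)

```text
time: 5.7
tool_pos: [527.2, 94.1, 70.8]
tcp_rot: [-1.571, -0.0, -0.35]
contact_force: [-0.2, -0.1, -0.0]
grip_width: 31.8
```

Request:
arm_command(
  deltas=[
    [0, 0, 0, 0],
    [0, 0, 0, 0],
    [0, 0, 0, 0],
    [0, 0, 0, 0],
  ],
  claw=210,
)

```text
time: 6.1
tool_pos: [527.1, 94.1, 70.7]
tcp_rot: [-1.571, 0.0, -0.35]
contact_force: [-0.5, -0.3, -0.8]
grip_width: 25.5
```

Request:
arm_command(
  deltas=[
    [0, 0, 0, 0],
    [0, 0, 0, 0],
    [0, -0.005, 0, 0],
    [0, -0.01, 0, 0],
    [0, -0.02, 0, 0],
  ],
  claw=225,
)

```text
time: 6.6
tool_pos: [526.4, 94.0, 105.7]
tcp_rot: [-1.572, 0.002, -0.35]
contact_force: [-0.1, 0.3, 0.2]
grip_width: 25.3
```

Request:
arm_command(
  deltas=[
    [0, -0.03, 0, 0],
    [0, -0.03, 0, 0],
    [0, -0.02, 0, 0],
    [0, 0, 0, 0],
  ],
)

```text
time: 7.0
tool_pos: [528.9, 94.2, 189.6]
tcp_rot: [-1.568, -0.007, -0.35]
contact_force: [0.2, 0.4, -0.6]
grip_width: 25.1
```

```bash
python3 - <<'E'
from h import *
p=shot('wrist'); s=shot('side'); o=bot.get_obs(); print(o['tool_pos'].round(1),o['grip_width'],o['contact_force'])
print(find(p,'flask'),find(s,'flask'))
# slide box from w2 picture pose
E
```

```text
[527.   94.1 186. ] 25.04493091870573 [ 0.01045292  0.75850921 -0.84137935]
[(0.57, [517.0, 96.0, 172.0], [276.0, 230.0])] [(0.68, [528.0, 113.0, 142.0], [309.0, 203.0])]
```

Request:
arm_command(
  deltas=[
    [0.004, 0, -0.02, 0],
    [0.0073, 0, -0.035, 0],
    [0.0083, 0, -0.04, 0],
    [0.0083, 0, -0.04, 0],
    [0.0083, 0, -0.04, 0],
  ],
)

```text
time: 7.7
tool_pos: [500.1, -83.9, 184.4]
tcp_rot: [-1.571, 0.003, -0.349]
contact_force: [1.2, -0.4, -0.5]
grip_width: 25.2
```

Request:
arm_command(
  deltas=[
    [0.0083, 0, -0.04, 0],
    [0.0083, 0, -0.04, 0],
    [0.0083, 0, -0.04, 0],
    [0.0073, 0, -0.035, 0],
    [0.004, 0, -0.02, 0],
  ],
)

```text
time: 8.2
tool_pos: [474.0, -262.0, 184.2]
tcp_rot: [-1.571, 0.002, -0.352]
contact_force: [-0.2, 0.1, -0.2]
grip_width: 24.9
```

Request:
arm_command(
  deltas=[
    [0.003, 0.01, -0.01, 0],
    [0, 0.02, -0.005, 0],
    [0, 0.02, 0, 0],
    [0, 0.015, 0, 0],
    [0, 0, 0, 0],
  ],
)

```text
time: 8.7
tool_pos: [471.3, -272.7, 117.2]
tcp_rot: [-1.568, 0.007, -0.349]
contact_force: [0.5, 0.6, -0.7]
grip_width: 25.5
```

```bash
python3 - <<'E'
from h import *
p=shot('wrist'); s=shot('scene'); d=shot('side'); o=bot.get_obs(); print(o['tool_pos'].round(1),o['grip_width'],o['joint_positions'].round(2))
for q in (p,s,d): print(find(q,'flask',2),find(q,'cork_mat',1))
save(p,'w4.png')
for m in vision.regions_of(p,'cork_mat')[:1]:
    v,u=np.nonzero(m['mask']); print(len(u),u.min(),u.max(),v.min(),v.max()); h=cv2.convexHull(np.c_[u,v].astype(np.int32)).reshape(-1,2)
    P=plane(p,h,5); print(P.min(0),P.max(0))
E
```

```text
[ 473.2 -274.3  120.7] 25.000610727616294 [-0.67  0.5   1.62  0.    1.02 -1.89]
[(0.63, [460.0, -271.0, 101.0], [274.0, 232.0])] [(0.58, [450.0, -260.0, 3.0], [285.0, 173.0])]
[(0.73, [454.0, -284.0, 80.0], [328.0, 251.0])] [(0.82, [469.0, -279.0, 6.0], [327.0, 271.0])]
[(0.81, [469.0, -252.0, 80.0], [319.0, 141.0])] [(0.95, [477.0, -268.0, 5.0], [315.0, 158.0])]
6608 211 346 137 243
[ 418.75214442 -327.63684168    5.        ] [ 517.21852766 -219.2575452     5.        ]
```

View pics/w4.png

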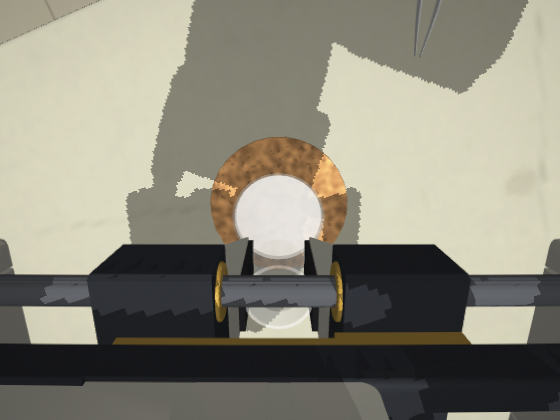

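The mat (columns 211–346) centres at about (474,-274), right under the flask. Lowering.

Request:
arm_command(
  deltas=[
    [0, 0.015, 0, 0],
    [0, 0.015, 0, 0],
    [0, 0.008, 0, 0],
    [0, 0.003, 0, 0],
    [0, 0, 0, 0],
  ],
)

```text
time: 9.7
tool_pos: [472.9, -274.7, 79.6]
tcp_rot: [-1.571, 0.0, -0.35]
contact_force: [0.3, 0.3, 0.1]
grip_width: 25.1
```

Request:
arm_command(
  deltas=[
    [0, 0.001, 0, 0],
    [0, 0.001, 0, 0],
    [0, 0, 0, 0],
    [0, 0, 0, 0],
  ],
)

```text
time: 10.1
tool_pos: [473.0, -274.7, 77.9]
tcp_rot: [-1.571, -0.0, -0.35]
contact_force: [0.0, 0.7, -0.9]
grip_width: 25.7
```

Request:
arm_command(
  deltas=[
    [0, 0.001, 0, 0],
    [0, 0.001, 0, 0],
    [0, 0, 0, 0],
    [0, 0, 0, 0],
  ],
)

```text
time: 10.5
tool_pos: [472.9, -274.7, 75.7]
tcp_rot: [-1.571, -0.0, -0.35]
contact_force: [-0.1, 0.4, 0.2]
grip_width: 25.3
```

Request:
arm_command(
  deltas=[
    [0, 0.0005, 0, 0],
    [0, 0, 0, 0],
    [0, 0, 0, 0],
  ],
)

```text
time: 10.8
tool_pos: [472.9, -274.8, 75.6]
tcp_rot: [-1.571, -0.0, -0.35]
contact_force: [-1.4, -0.2, 5.0]
grip_width: 25.4
```

Contact (5 N). Releasing and rising.

Request:
arm_command(
  deltas=[
    [0, 0, 0, 0],
    [0, 0, 0, 0],
    [0, 0, 0, 0],
    [0, 0, 0, 0],
    [0, 0, 0, 0],
  ],
  claw=90,
)

```text
time: 11.3
tool_pos: [472.9, -274.6, 75.0]
tcp_rot: [-1.571, 0.0, -0.35]
contact_force: [-0.1, 0.6, 0.0]
grip_width: 57.9
```

Request:
arm_command(
  deltas=[
    [0, 0, 0, 0],
    [0, -0.02, 0, 0],
    [0, -0.04, 0, 0],
    [0, -0.04, 0, 0],
    [0, -0.02, 0, 0],
  ],
)

```text
time: 11.8
tool_pos: [473.8, -275.4, 198.7]
tcp_rot: [-1.572, -0.005, -0.35]
contact_force: [0.3, 0.5, -0.0]
grip_width: 59.4
```

```bash
python3 - <<'E'
from h import *
p=shot('wrist'); s=shot('scene'); d=shot('side'); o=bot.get_obs(); print(o['tool_pos'].round(1),o['grip_width'],o['time'])
for q in (p,s,d): print(find(q,'flask',2),find(q,'cork_mat',1),find(q,'cabinet_drawer0_handle',1))
# slide box corners in w2 picture (pose known, T at that time)
T=np.eye(4);T[:3,:3]=R.from_euler('xyz',[-1.571,0,-.350]).as_matrix();T[:3,3]=[527.1,92.6,148.8]
p['c2w']=T@np.array(p['mount'])
c=plane(p,[[452,137.5],[544,122],[546,184],[460,197.5]],22); print(c.round(),c.mean(0).round()); e=c[1]-c[0]; f=c[2]-c[1]; print(np.linalg.norm(e),np.linalg.norm(f),np.degrees(np.arctan2(e[1],e[0])),np.degrees(np.arctan2(f[1],f[0])))
b=cv2.imread('pics/w2.png')
print('front',plane(p,[[195,345],[385,316]],58).round())
E
```

```text
[ 473.4 -275.   196.4] 59.44512799381379 11.95
[(0.62, [464.0, -279.0, 53.0], [272.0, 183.0])] [(0.64, [466.0, -263.0, 6.0], [288.0, 170.0])] [(0.66, [620.0, -27.0, 17.0], [553.0, 233.0])]
[(0.95, [456.0, -288.0, 46.0], [328.0, 262.0])] [(0.66, [458.0, -295.0, 7.0], [329.0, 275.0])] [(0.71, [629.0, 45.0, 45.0], [278.0, 201.0])]
[(0.95, [475.0, -258.0, 46.0], [316.0, 149.0])] [(0.72, [487.0, -258.0, 6.0], [312.0, 159.0])] [(0.68, [489.0, -256.0, 4.0], [311.0, 160.0])]
[[527. 239.  22.]
 [540. 311.  22.]
 [591. 305.  22.]
 [578. 235.  22.]] [559. 272.  22.]
73.08925546797904 51.59290668499447 79.81740439827122 -6.536502369373089
front [[612. -12.  58.]
 [639. 142.  58.]]
```

The flask stands on the mat, with both scene cameras agreeing on (466,-273). Cabinet yaw is about -10°. The slide box centre is about (559,272), with its long axis at about 81°. Next I'm moving to view the handle, with the jaws turned along the cabinet's x.

Request:
arm_command(
  deltas=[
    [0.002, 0, 0.038, 0],
    [0.002, 0, 0.038, 0],
    [0.002, 0, 0.038, 0],
    [0.002, 0, 0.038, 0],
    [0.002, 0, 0.038, 0],
  ],
)

```text
time: 12.9
tool_pos: [547.8, -98.2, 195.1]
tcp_rot: [-1.571, 0.0, -0.35]
contact_force: [1.1, -0.6, 0.5]
grip_width: 59.2
```

Request:
arm_command(
  deltas=[
    [0.002, 0, 0.038, 0],
    [0.001, 0, 0.038, 0],
    [0.001, 0, 0.037, 0],
    [0, 0, 0, 8],
    [0, 0, 0, 8],
  ],
)

```text
time: 13.4
tool_pos: [590.0, 6.7, 194.7]
tcp_rot: [-1.571, 0.001, -0.632]
contact_force: [-0.8, 0.0, -0.7]
grip_width: 59.4
```

Request:
arm_command(
  deltas=[
    [0, 0, 0, 8],
    [0, 0, 0, 8],
    [0, 0, 0, 8],
    [0, 0, 0, 8],
    [0, 0, 0, 8],
  ],
  claw=180,
)

```text
time: 13.9
tool_pos: [589.8, 5.2, 194.9]
tcp_rot: [-1.571, 0.0, -1.333]
contact_force: [0.3, -1.0, 0.1]
grip_width: 28.2
```

Request:
arm_command(
  deltas=[
    [0, 0, 0, 8],
    [0, 0, 0, 8],
    [0, 0, 0, 8],
    [0, 0, 0, 0],
    [0, 0, 0, 0],
  ],
)

```text
time: 14.4
tool_pos: [589.8, 5.2, 195.0]
tcp_rot: [-1.571, 0.0, -1.742]
contact_force: [0.3, -0.1, -0.2]
grip_width: 27.1
```

```bash
python3 - <<'E'
from h import *
p=shot('wrist'); o=bot.get_obs(); T=T_tool(); print(o['tool_pos'].round(1),o['tcp_rot'].round(3),o['grip_width'],o['time']); print(T[:3,:3].round(3))
print(find(p,'cabinet_drawer0_handle')); save(p,'w5.png'); np.save('w5c2w.npy',p['c2w'])
E
```

```text
[589.8   5.2 195.1] [-1.571  0.    -1.743] 26.78782903192338 14.45
[[-0.171 -0.     0.985]
 [-0.985  0.    -0.171]
 [-0.    -1.    -0.   ]]
[(0.75, [633.0, 72.0, 58.0], [317.0, 106.0])]
```

View pics/w5.png

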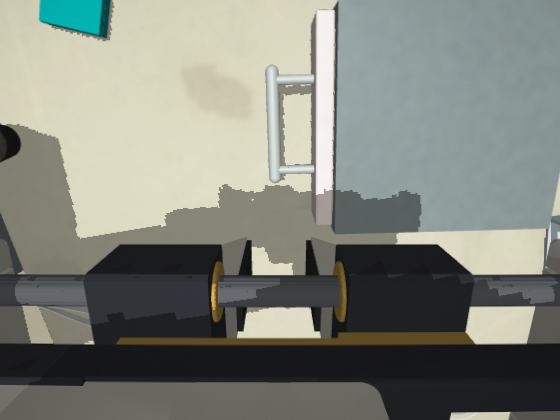

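The handle bar is clear, running from (272,67) to (276,180). The drawer's white front is at columns 313–332.

```bash
python3 - <<'E'
from h import *
p=shot('wrist'); p['c2w']=np.load('w5c2w.npy')
c=plane(p,[[272,67],[276,180],[272,79],[276,170]],39.5); m=c[:2].mean(0); e=c[0]-c[1]
print(c.round(1),m.round(1),np.linalg.norm(e),np.degrees(np.arctan2(e[1],e[0])))
T=T_tool(); print('tool delta to middle',(T[:3,:3].T@(m-T[:3,3])).round(1))
f=plane(p,[[336,3],[334,232]],70); e=f[0]-f[1]; print(f.round(),np.degrees(np.arctan2(e[1],e[0])))
s=shot('side'); 
E
```

```text
[[601.9 109.2  39.5]
 [588.7  14.   39.5]
 [600.2  99.8  39.5]
 [590.3  23.   39.5]] [595.3  61.6  39.5] 96.0666232806739 82.13469980033787
tool delta to middle [-56.5 155.7  -4.4]
[[655. 141.  70.]
 [631. -33.  70.]] 82.20699679626506
```

Request:
arm_command(
  deltas=[
    [0, 0, 0, -2],
    [-0.028, 0, -0.002, 0],
    [-0.0286, 0.01, -0.0023, 0],
    [0, 0.03, 0, 0],
    [0, 0.03, 0, 0],
  ],
  claw=185,
)

```text
time: 15.1
tool_pos: [594.0, 62.9, 125.1]
tcp_rot: [-1.569, 0.0, -1.708]
contact_force: [0.1, -0.2, -0.4]
grip_width: 25.4
```

Request:
arm_command(
  deltas=[
    [0, 0.02, 0, 0],
    [0, 0, 0, 0],
    [0, 0, 0, 0],
  ],
)

```text
time: 15.4
tool_pos: [593.8, 61.8, 105.7]
tcp_rot: [-1.571, 0.0, -1.711]
contact_force: [-0.2, -1.4, 0.4]
grip_width: 25.5
```

```bash
python3 - <<'E'
from h import *
p=shot('wrist'); o=bot.get_obs(); T=T_tool(); print(o['tool_pos'].round(1),o['tcp_rot'].round(3),o['grip_width'],o['time'])
m=np.array([595.3,61.6,39.5]); print((T[:3,:3].T@(m-T[:3,3])).round(1)); save(p,'w6.png'); np.save('w5c2w.npy',p['c2w'])
E
```

```text
[594.3  61.8 106.4] [-1.569  0.    -1.711] 25.102099893182984 15.45
[ 0.  66.9  0.8]
```

View pics/w6.png

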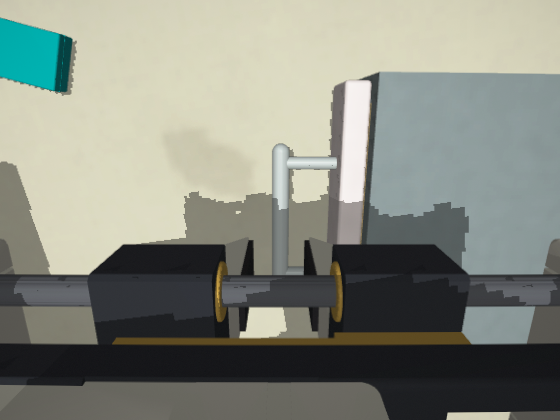

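The bar runs at column 280, parallel to the jaws and centred between the fingers. Descending with a 1 mm shift away from the front.

Request:
arm_command(
  deltas=[
    [0, 0.02, -0.001, 0],
    [0, 0.02, 0, 0],
    [0, 0.015, 0, 0],
    [0, 0.01, 0, 0],
    [0, 0.008, 0, 0],
  ],
)

```text
time: 15.95
tool_pos: [593.3, 61.9, 32.8]
tcp_rot: [-1.569, 0.0, -1.711]
contact_force: [-0.5, -0.6, -0.5]
grip_width: 25.3
```

Request:
arm_command(
  deltas=[
    [0, 0.003, 0, 0],
    [0, 0, 0, 0],
    [0, 0, 0, 0],
  ],
)

```text
time: 16.25
tool_pos: [593.0, 62.0, 29.9]
tcp_rot: [-1.57, 0.0, -1.711]
contact_force: [1.1, 0.1, -1.1]
grip_width: 25.6
```

Request:
arm_command(
  deltas=[
    [0, 0, 0, 0],
    [0, 0, 0, 0],
    [0, 0, 0, 0],
    [0, 0, 0, 0],
  ],
  claw=235,
)

```text
time: 16.65
tool_pos: [593.0, 62.0, 29.7]
tcp_rot: [-1.57, 0.0, -1.711]
contact_force: [0.4, 0.6, 2.3]
grip_width: 10.1
```

Request:
arm_command(
  deltas=[
    [0, 0, -0.005, 0],
    [0, 0, -0.01, 0],
    [0, 0, -0.015, 0],
    [0, 0, -0.015, 0],
    [0, 0, -0.015, 0],
  ],
)

```text
time: 17.15
tool_pos: [532.3, 70.8, 29.7]
tcp_rot: [-1.57, 0.001, -1.711]
contact_force: [2.1, 2.6, 3.9]
grip_width: 9.8
```

Request:
arm_command(
  deltas=[
    [0, 0, -0.015, 0],
    [0, 0, -0.015, 0],
    [0, 0, -0.015, 0],
    [0, 0, -0.012, 0],
    [0, 0, -0.006, 0],
  ],
)

```text
time: 17.65
tool_pos: [469.3, 79.9, 29.7]
tcp_rot: [-1.571, 0.001, -1.711]
contact_force: [1.3, 4.1, 2.9]
grip_width: 10.1
```

Request:
arm_command(
  deltas=[
    [0, 0, -0.003, 0],
    [0, 0, -0.003, 0],
    [0, 0, -0.002, 0],
    [0, 0, 0, 0],
  ],
)

```text
time: 18.05
tool_pos: [463.0, 80.8, 29.6]
tcp_rot: [-1.57, 0.001, -1.711]
contact_force: [0.1, 5.6, 7.6]
grip_width: 9.8
```

Drawer pulled 131 mm. Releasing the handle and rising.

Request:
arm_command(
  deltas=[
    [0, 0, 0, 0],
    [0, 0, 0, 0],
    [0, 0, 0, 0],
  ],
  claw=190,
)

```text
time: 18.35
tool_pos: [462.2, 80.0, 28.8]
tcp_rot: [-1.572, -0.0, -1.711]
contact_force: [-0.6, 0.3, 0.6]
grip_width: 23.1
```

Request:
arm_command(
  deltas=[
    [0, -0.02, 0, 0],
    [0, -0.03, 0, 0],
    [0, -0.04, 0, 0],
    [0, -0.04, 0, 0],
    [0, -0.04, 0, 0],
  ],
)

```text
time: 18.85
tool_pos: [462.2, 80.0, 200.4]
tcp_rot: [-1.572, -0.0, -1.711]
contact_force: [0.1, -0.3, -0.6]
grip_width: 23.4
```

Request:
arm_command(
  deltas=[
    [-0.037, 0, 0.017, 0],
    [-0.037, 0, 0.017, 0],
    [-0.037, 0, 0.017, 0],
    [-0.037, 0, 0.018, 0],
    [0, 0, 0, 0],
  ],
  claw=0,
)

```text
time: 19.35
tool_pos: [553.3, 220.4, 197.9]
tcp_rot: [-1.571, 0.001, -1.708]
contact_force: [-0.4, -0.6, 0.3]
grip_width: 58.7
```

```bash
python3 - <<'E'
from h import *
p=shot('wrist'); o=bot.get_obs(); print(o['tool_pos'].round(1),o['tcp_rot'].round(3),o['grip_width'],o['time'])
print(find(p,'slide_box')); save(p,'w7.png'); np.save('w7.npy',p['c2w']); s=shot('side'); save(s,'side7.png'); print(find(s,'cabinet_drawer0_handle'))
E
```

```text
[552.  218.6 197.8] [-1.573e+00 -1.000e-03 -1.709e+00] 62.86013372262685 19.4
[(0.89, [560.0, 273.0, 21.0], [279.0, 128.0]), (0.87, [449.0, 314.0, 20.0], [153.0, 101.0]), (0.73, [439.0, 192.0, 15.0], [172.0, 224.0]), (0.72, [492.0, 388.0, 16.0], [183.0, 6.0])]
[(0.68, [566.0, 71.0, 22.0], [292.0, 226.0])]
```

View pics/w7.png

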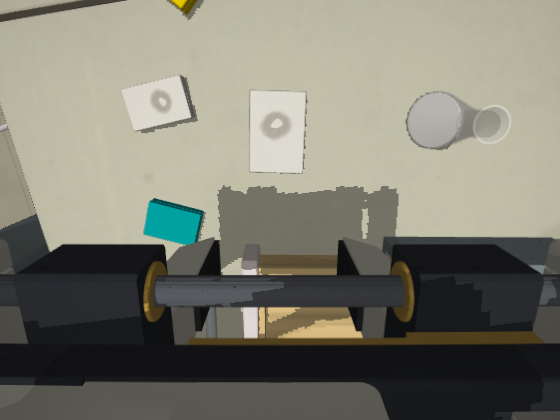

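This confirms the larger white box: top face from (250,91) to (303,173), aligned with the tool, with the smaller white one at (157,103). The open drawer shows at the bottom, its front rim at columns 245–262.

```bash
python3 - <<'E'
from h import *
p=shot('wrist'); p['c2w']=np.load('w7.npy'); o=bot.get_obs(); print(o['tool_pos'].round(1),o['grip_width'])
c=plane(p,[[250,91],[306,92],[303.5,173],[249,172]],22); print(c.round(1).tolist(),c.mean(0).round(1))
e=c[0]-c[3];f=c[1]-c[2];print(np.degrees(np.arctan2(e[1],e[0])),np.degrees(np.arctan2(f[1],f[0])),np.linalg.norm(e),np.linalg.norm(c[1]-c[0]))
T=T_tool(); print('box',(T[:3,:3].T@(c.mean(0)-T[:3,3])).round(1))
# drawer front outer/inner edges (rim z=58), left wall
d=plane(p,[[245,248],[259,248],[265,248]],58); print(d.round(1))
h=np.array([463,80.6,0]); ax=np.array([.9905,-.1374,0]); print(((d-h)@ax).round(1))
q=plane(p,[[437,120]],0); print('flask2',q.round())
E
```

```text
[551.3 216.2 199. ] 78.55553184638966
[[539.1, 309.7, 22.0], [589.2, 302.0, 22.0], [578.3, 228.4, 22.0], [526.5, 236.5, 22.0]] [558.3 269.2  22. ]
80.21356602248581 81.55040269336901 74.28185956714411 50.69785980690881
box [-53.6 177.   -0.4]
[[515.8 173.9  58. ]
 [528.5 172.2  58. ]
 [533.9 171.5  58. ]]
[39.5 52.3 57.7]
flask2 [[717. 259.   0.]]
```

Request:
arm_command(
  deltas=[
    [-0.027, 0, 0, 1],
    [-0.0266, 0.02, -0.0005, 0],
    [0, 0.04, 0, 0],
    [0, 0.04, 0, 0],
    [0, 0.04, 0, 0],
  ],
)

```text
time: 20.1
tool_pos: [559.2, 269.4, 58.6]
tcp_rot: [-1.57, 0.0, -1.73]
contact_force: [0.3, -0.6, 0.0]
grip_width: 91.7
```

Request:
arm_command(
  deltas=[
    [0, 0.02, 0, 0],
    [0, 0.015, 0, 0],
    [0, 0.005, 0, 0],
    [0, 0.003, 0, 0],
    [0, 0, 0, 0],
  ],
)

```text
time: 20.6
tool_pos: [560.0, 270.3, 17.2]
tcp_rot: [-1.569, 0.001, -1.729]
contact_force: [-0.3, -0.2, 0.4]
grip_width: 92.2
```

Request:
arm_command(
  deltas=[
    [0, 0.004, 0, 0],
    [0, 0.001, 0, 0],
    [0, 0, 0, 0],
  ],
)

```text
time: 20.9
tool_pos: [559.4, 270.4, 11.5]
tcp_rot: [-1.57, 0.0, -1.729]
contact_force: [0.4, 0.1, 0.6]
grip_width: 91.8
```

Request:
arm_command(
  deltas=[
    [0, 0, 0, 0],
    [0, 0, 0, 0],
    [0, 0, 0, 0],
    [0, 0, 0, 0],
    [0, 0, 0, 0],
  ],
  claw=150,
)

```text
time: 21.4
tool_pos: [559.3, 270.3, 11.3]
tcp_rot: [-1.571, 0.0, -1.729]
contact_force: [0.1, 0.5, -0.1]
grip_width: 56.8
```

Request:
arm_command(
  deltas=[
    [0, 0, 0, 0],
    [0, 0, 0, 0],
    [0, 0, 0, 0],
  ],
)

```text
time: 21.7
tool_pos: [559.3, 270.3, 11.2]
tcp_rot: [-1.571, 0.0, -1.729]
contact_force: [-0.6, 0.3, 0.7]
grip_width: 51.8
```

Request:
arm_command(
  deltas=[
    [0, 0, 0, 0],
    [0, -0.02, 0, 0],
    [0, -0.04, 0, 0],
    [0, -0.04, 0, 0],
    [0, -0.04, 0, 0],
  ],
  claw=170,
)

```text
time: 22.2
tool_pos: [558.9, 270.1, 152.2]
tcp_rot: [-1.572, -0.0, -1.729]
contact_force: [0.1, -0.7, -1.4]
grip_width: 51.8
```

Request:
arm_command(
  deltas=[
    [0.03, 0, 0.0075, -1],
    [0.04, 0, 0.01, 0],
    [0.04, 0, 0.01, 0],
    [0.04, 0, 0.01, 0],
    [0.03, 0, 0.0075, 0],
  ],
)

```text
time: 22.7
tool_pos: [578.0, 83.3, 151.0]
tcp_rot: [-1.571, -0.0, -1.712]
contact_force: [0.8, 0.1, -1.6]
grip_width: 51.4
```

Request:
arm_command(
  deltas=[
    [0.0196, 0, 0.005, 0],
    [0, 0, 0, 0],
    [0, 0, 0, 0],
  ],
)

```text
time: 23.0
tool_pos: [580.2, 65.6, 151.0]
tcp_rot: [-1.571, 0.0, -1.712]
contact_force: [-0.0, 0.2, -2.1]
grip_width: 51.7
```

```bash
python3 - <<'E'
from h import *
o=bot.get_obs(); T=T_tool(); print(o['tool_pos'].round(1),o['tcp_rot'].round(3),o['grip_width'],o['time'])
p=shot('wrist'); s=shot('side'); 
a=np.hstack([cv2.resize(p['img'],(400,300)),cv2.resize(s['img'][120:320,180:380],(400,300+100))[:300]]); 
a=np.zeros((420,800,3),np.uint8); a[:300,:400]=cv2.resize(p['img'],(400,300)); a[:400,400:]=cv2.resize(s['img'][120:320,180:380],(400,400))
cv2.imwrite('pics/w8.png',a[:,:,::-1]); print(find(p,'slide_box'),find(s,'slide_box'))
g=np.array([577,65,0.]); d=g-T[:3,3]; d[2]=0; print('to target',(T[:3,:3].T@d).round(1))
E
```

```text
[580.2  65.6 151. ] [-1.571  0.    -1.712] 51.702703526567376 23.0
[(0.84, [583.0, 82.0, 162.0], [280.0, 241.0]), (0.7, [440.0, 187.0, 16.0], [80.0, 70.0])] [(0.74, [445.0, 199.0, 15.0], [344.0, 263.0]), (0.7, [491.0, 437.0, 21.0], [336.0, 350.0]), (0.64, [449.0, 315.0, 18.0], [348.0, 301.0]), (0.56, [584.0, 84.0, 160.0], [286.0, 190.0])]
to target [ 1.   0.  -3.1]
```

View pics/w8.png

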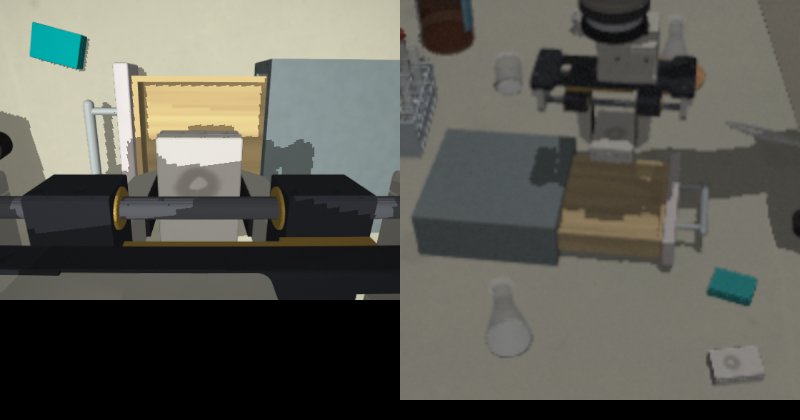

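The box is in the grip and over the drawer. Checking that the fingers clear the front wall and the cabinet edge.

```bash
python3 - <<'E'
from h import *
p=shot('wrist'); T=T_tool(); save(p,'w9.png')
def tz(uv,z): return (T[:3,:3].T@(plane(p,[uv],z)[0]-T[:3,3])).round(1)
print('cab edge',tz([361,87],70),tz([357,95],70),'front rim outer/inner',tz([159,90],58),tz([186,108],58),'inner wall at side-wall top',tz([192,112],48),'floor corner',tz([206,120],22))
print('inner side wall far top',tz([280,112],48),'floor',tz([280,120],22))
g=cv2.cvtColor(p['img'],cv2.COLOR_RGB2GRAY); 
for r in (100,130,160): print(r,p['img'][r,150:220:3].sum(1).tolist(), p['img'][r,345:400:3].sum(1).tolist())
E
```

```text
cab edge [-84.7  81.2  52.4] [-79.8  81.2  50.1] front rim outer/inner [-83.4  93.2 -81.1] [-71.6  93.2 -63.6] inner wall at side-wall top [-68.8 103.2 -62.1] floor corner [-62.4 129.2 -57.8]
inner side wall far top [-68.9 103.2   0.7] floor [-62.5 129.2   0.8]
100 [592, 594, 595, 612, 698, 700, 704, 706, 708, 687, 335, 267, 269, 266, 265, 356, 356, 358, 597, 597, 599, 599, 598, 593] [600, 600, 602, 597, 181, 182, 182, 183, 187, 184, 181, 178, 440, 443, 443, 447, 454, 454, 453]
130 [596, 597, 598, 598, 653, 702, 703, 705, 708, 707, 629, 269, 585, 589, 590, 200, 204, 248, 333, 539, 539, 539, 540, 542] [555, 557, 560, 559, 559, 560, 558, 505, 337, 303, 185, 410, 450, 450, 447, 448, 448, 448, 448]
160 [498, 497, 501, 500, 500, 682, 698, 698, 703, 706, 704, 551, 269, 588, 589, 495, 190, 216, 347, 575, 575, 575, 577, 578] [569, 567, 568, 568, 568, 567, 527, 345, 344, 179, 320, 446, 444, 441, 439, 439, 439, 440, 435]
```

Clearance is good: front wall about -58, cabinet edge about +62, fingers ±45. Lowering.

Request:
arm_command(
  deltas=[
    [0.001, 0.03, 0.001, 0],
    [0.001, 0.03, 0, 0],
    [0, 0.03, 0, 0],
    [0, 0.015, 0, 0],
    [0, 0.006, 0, 0],
  ],
)

```text
time: 23.75
tool_pos: [579.9, 64.2, 38.3]
tcp_rot: [-1.574, -0.0, -1.71]
contact_force: [0.3, -0.4, -2.0]
grip_width: 51.7
```

Request:
arm_command(
  deltas=[
    [0, 0.003, 0, 0],
    [0, 0.001, 0, 0],
    [0, 0.001, 0, 0],
    [0, 0, 0, 0],
    [0, 0, 0, 0],
  ],
)

```text
time: 24.25
tool_pos: [581.4, 63.5, 35.9]
tcp_rot: [-1.57, 0.0, -1.711]
contact_force: [0.8, 0.3, -1.1]
grip_width: 51.8
```

Request:
arm_command(
  deltas=[
    [0, 0.001, 0, 0],
    [0, 0.001, 0, 0],
    [0, 0, 0, 0],
    [0, 0, 0, 0],
  ],
)

```text
time: 24.65
tool_pos: [581.1, 63.4, 33.2]
tcp_rot: [-1.571, 0.0, -1.711]
contact_force: [0.0, -0.4, -1.6]
grip_width: 51.6
```

Request:
arm_command(
  deltas=[
    [0, 0.0005, 0, 0],
    [0, 0, 0, 0],
  ],
)

```text
time: 24.85
tool_pos: [581.4, 63.4, 33.2]
tcp_rot: [-1.57, 0.0, -1.711]
contact_force: [-0.4, -0.5, 4.6]
grip_width: 51.7
```

Contact on the drawer floor. Opening to about 60 mm and rising.

Request:
arm_command(
  deltas=[
    [0, 0, 0, 0],
    [0, 0, 0, 0],
    [0, 0, 0, 0],
  ],
  claw=90,
)

```text
time: 25.15
tool_pos: [581.0, 63.5, 32.6]
tcp_rot: [-1.571, 0.0, -1.711]
contact_force: [0.4, 0.3, 0.3]
grip_width: 59.6
```

Request:
arm_command(
  deltas=[
    [0, -0.01, 0, 0],
    [0, -0.03, 0, 0],
    [0, -0.04, 0, 0],
    [0, -0.04, 0, 0],
    [0.04, -0.02, 0, 0],
  ],
)

```text
time: 25.65
tool_pos: [577.3, 26.8, 177.3]
tcp_rot: [-1.564, 0.002, -1.706]
contact_force: [1.4, -0.6, -0.0]
grip_width: 59.5
```

Request:
arm_command(
  deltas=[
    [0.03, 0, 0, 0],
    [0, 0, 0, 0],
    [0, 0, 0, 0],
  ],
)

```text
time: 25.95
tool_pos: [571.2, -6.1, 173.2]
tcp_rot: [-1.57, 0.0, -1.713]
contact_force: [-0.2, 0.0, -0.3]
grip_width: 58.9
```

```bash
python3 - <<'E'
from h import *
o=bot.get_obs(); print(o['tool_pos'].round(1),o['contact_force'].round(1),o['grip_width'],o['time'])
p=shot('wrist'); s=shot('side'); c=shot('scene')
a=np.zeros((600,800,3),np.uint8); a[:300,:400]=cv2.resize(p['img'],(400,300)); a[:400,400:]=cv2.resize(s['img'][120:320,180:380],(400,400)); a[300:,:400]=cv2.resize(c['img'][150:300,200:400],(400,300))
cv2.imwrite('pics/fin.png',a[:,:,::-1]); print(find(p,'slide_box'),find(p,'cabinet_drawer0_handle'))
for q in (s,c): print(find(q,'flask',1),find(q,'cork_mat',1),find(q,'cabinet_drawer0_handle',1))
E
```

```text
[571.2  -6.1 173.2] [-0.2  0.  -0.3] 58.91103631098233 25.95
[(0.87, [586.0, 71.0, 44.0], [284.0, 99.0]), (0.54, [453.0, 164.0, 9.0], [108.0, 8.0])] [(0.6, [553.0, 79.0, 24.0], [243.0, 96.0])]
[(0.62, [476.0, -250.0, 23.0], [316.0, 156.0])] [(0.71, [458.0, -245.0, 4.0], [321.0, 162.0])] [(0.56, [553.0, 72.0, 31.0], [297.0, 224.0])]
[(0.97, [460.0, -288.0, 47.0], [329.0, 261.0])] [(0.91, [454.0, -293.0, 7.0], [328.0, 275.0])] [(0.9, [550.0, 60.0, 38.0], [259.0, 210.0])]
```

View pics/fin.png

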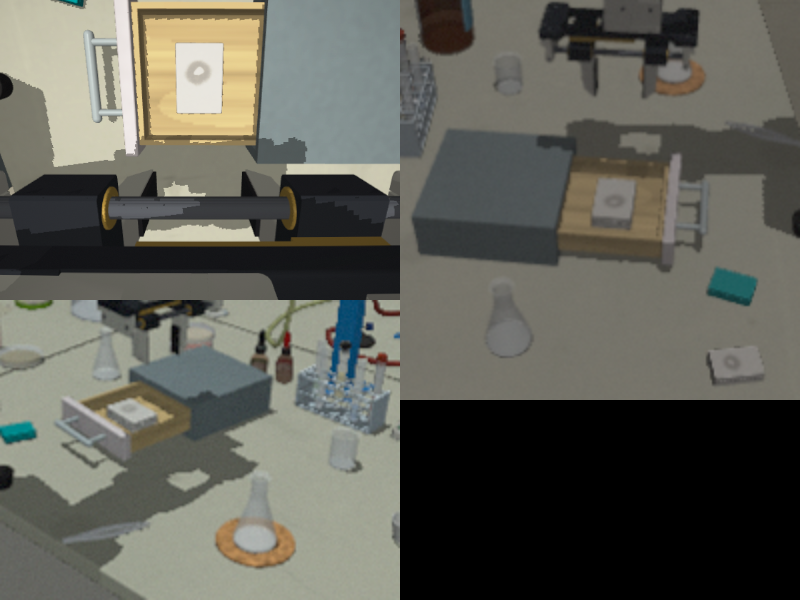

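The box lies flat in the open drawer (wrist view, 400-px scale, around (199,77)), and the flask stands upright on the mat. I'll do one numeric check of the drawer pull-out, then hand in.

```bash
python3 - <<'E'
from h import *
p=shot('wrist')
h=plane(p,[[88*1.4,35*1.4],[96*1.4,121*1.4]],39.5).mean(0); d=(np.array([595.3,61.6,39.5])-h); o=d@np.array([.9905,-.1374,0]); print(h.round(1),'open',o.round(1))
if o>122: print(job.close_job())
E
```

```text
[462.   79.2  39.5] open 134.5
the job is handed in; nothing more can be done
None
```

I finished all three steps and handed the job in at about 26 s. It gives no verdict, so what follows rests on my own checks.

- **Flask:** I gripped it by the neck, lifted it upright and set it down in the middle of the cork mat with about 5 N of contact, then released it while the drawer was still shut. The last pictures show it upright on the mat. The tool stood within about 1–2 mm of the mat's measured centre when it let go.
- **Drawer:** I pulled it by the handle. The arm travelled 131 mm, and the last image check of the handle gave about 134 mm open; the two agree within calibration error.
- **Slide box:** I took the larger of the two white boxes. It lies flat in the drawer, clear of the walls and the cabinet's top.
- **Bystanders:** No unexpected contact force was read, and those in view look untouched. I did not measure their positions again.

**Disagreements:** The network's cork mat positions scattered by 10–20 mm once the flask stood on it, and its handle positions with the drawer open were wrong, giving the drawer body instead. I used mask and pixel geometry for the mat and handle instead.

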